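# Slide the tall crate of lacquer tins home into its bay

### The job

Push the tall plywood crate of tins across the papered table into its low steel bay, until it sits fully home: square between the two side rails and flush against the stop at the far end. It is heavy and tall, so push it low near its base so that it slides upright and never tips; do not lift it and do not touch its carrying handle. Leave the tape roll, the mixing cup and the thinner can where they are.

Things in the scene. Friction and masses are not known exactly. Their poses are not given: they have to be found in the camera images.
- crate: tall open plywood crate holding two tins, loose: 100 deep (x), 150 wide (y), flat walls from 6 to 118 high, tins 143; 0.9 to 1.6 kg. It stands on two grippy rubber runners, 74 over both along x. Origin: centre of its underside, on the table; x towards the bay, y left. Push on its -x face below 50; at 90 or higher it tips. Starts 105 to 145 short of home, up to 20 sideways, 0.15 rad askew
- crate_handle: round steel carrying bar (12 thick) over the crate along its y, top 192 above the table, on two uprights; part of the crate, not to be touched. Its origin is 6 above the crate's
- bay: bay of steel rails 22 high, 6 thick, fixed, open towards the robot. Origin: on the table, where the fully home crate's origin goes; x points in towards the stop, y left. Straight side rails from x = 0 to 50, inner faces at y = +-82 (7 to spare per side); before them flared lead-ins widen to y = +-107 at x = -37. Home, the crate has the bay's direction and its -x face is at x = -50
- tape_roll: roll of masking tape lying flat, 96 across, 25 high, loose, to the left of the bay; origin at the centre of its underside; leave alone
- mixing_cup: white open plastic cup, 80 across, 100 high, loose, to the right of the crate's path; origin at the centre of its underside; leave alone
- thinner_can: closed steel can with paper label, 66 across, 130 high, loose, to the right of the bay; origin at the centre of its underside; leave alone
- bay_stop (a point): middle of the inner face of the bay's far stop, 11 above the table, 50 along the bay's x from its origin

How it is judged:
By the outcome, as a careful person would: the job done as asked, in the order asked, and still so for the second after the job is handed in, with the robot touching nothing.
It also fails if it takes over 48 s, if anything falls off the work surface, if the arm or the gripper's body presses on something with over 40 N, if the wrist force passes 120 N, or if a joint passes its speed limit or range.

### The arm

A 7-joint arm with a two-finger parallel gripper is mounted at the origin on the work surface. World frame = base frame: x ahead of the robot, y to its left, z up, the work surface at z = 0. Lengths are in m, angles in rad, forces in N, time in s.
With the tool pointing down it reaches from about 0.4 to 0.85 m from the base axis. Payload 4.5 kg.
Tool frame: the origin (TCP) lies on the centre line of the jaws, within the pads' length; the fingertips stand r.tip_extent ahead of it and the grasp point (between the pads) is the TCP (r.tip_extent is the distance from the TCP to the fingertips, in m); z points along the fingers, y is the line along which they close (so a half turn about z gives the same grasp; the last joint's range is limited). The gripper opens to 88 mm and grips with 3 to 60 N. Pads are 18 mm wide; open, the fingers measure 123 mm over their backs; the gripper's body (75 mm by 187 mm) begins 45 mm behind the grasp point.
Start: joints at [-1.21, 0.689, -0.195, 1.565, 0.157, 0.902, -0.215], TCP at [0.201, 0.592, 0.258] pointing down, gripper open.
Joint ranges: [-3.01, 3.01], [-0.46, 2.08], [-1.47, 1.51], [0.13, 2.56], [-1, 4.14], [0.04, 2.09], [-2.66, 2.66]. Speed limits (rad/s): [2.57, 2.57, 3.14, 3.14, 3.14, 3.14, 3.14].

### API

Orientations are given as a unit quaternion [x, y, z, w].
In Python, from plant import sensors, vision, finish_job, r gives the robot as it stands. The module is installed in compiled form; this text tells all that it offers.
- The arm moves only by the tool step_arm, never from a script. Its argument "steps" is a list of rows, each a list of 2 entries, a list of its own where there are three numbers: the shift along the tool's x, y, z in cm, then the turn, a rotation vector about the tool's x, y, z in degrees. A call has 1 to 12 rows; each row shifts and turns the commanded pose from where the row before left it, along the tool's axes as they then stand; what a row does not reach is not made up. A row lasts 1/8 s, in which the tool goes at most 62.5 mm and 10.7 degrees, less where a joint would pass 70% of its speed; a pose out of reach is approached as far as the arm can. A call with a gripper value outside its range is refused whole. "claw" is the opening, from -1 (shut) to 1 (fully open), set as the call begins (left out, the last holds). The fingers move at their own pace and stop on an object; "grip_force" is the grip in N (left out, the last holds). Time passes only in rows, so rows that do not move let the fingers close. It gives the time, the measured TCP pose, the force, the opening and the grip force at its end, in the units of the state.
- sensors.get_state(): the state, without advancing time (a new reading comes with each control period).
- vision.snapshot(name): name is "scene" or "top" or "wrist"; returns a dict with "img" (400x640x3 uint8, red, green, blue), "fx", "fy", "cx", "cy" (pixels), "k1" (the pictures are not rectified: a ray, as slopes to the right and down, at radius r is drawn at 1 + k1 r^2 times it, then the intrinsics apply), "position" and "rotation" of the camera in the world. Camera axes: x right, y down, z forward; pixel columns grow to the right and rows downward; lengths in m; the calibration is good to about 2 mm. A picture is of the moment at which its call begins. There is no depth.
- finish_job(): hands the job in; it is judged then, once.
The state is a dict: "clock": time; "q": joint angles; "qd": joint speeds; "joint_torque": joint torques, N m; "tool_pos": TCP position; "eef_rot": TCP orientation; "contact_force": force on the tool from outside, world axes, zero at the start; "moment": the same for the moment, N m; "opening": opening from 0.0 (shut) to 1.0 (fully open); "finger_force": force on a finger pad.
Only numpy, scipy, OpenCV 4.12 (cv2) and the standard library are available. Lean on these libraries where they do the work, as an engineer would, in place of code of your own. Each camera call takes 0.05 s, during which the arm holds its last target. There are 200 camera calls.

## Working session

There is one attempt and no reset: what is moved stays moved. The work goes in short steps, Python scripts to look and compute and a tool call to move; the robot and the scene stay as the last step left them, time stands still between calls to the robot, and variables do not carry over. Pictures are saved under pics/ and viewed, at most 10 in all, crops included, and the job is handed in when it is done.

Besides the shell and the picture viewer there is one more tool, called after ">>>" in YAML: its name, and indented under it one key for each argument. step_arm: Moves the arm, as the interface text tells. Its arguments: {"type":"object","properties":{"steps":{"type":"array"},"claw":{"type":"number"},"grip_force":{"type":"number"}},"required":["steps"]}

```bash
mkdir -p pics; cat > h.py <<'E'
import numpy as np, cv2
from plant import sensors, vision, finish_job, r
def snap(n,f):
    s=vision.snapshot(n); cv2.imwrite('pics/'+f,s['img'][:,:,::-1]); return s
def ray(s,u,v):
    K=np.array([[s['fx'],0,s['cx']],[0,s['fy'],s['cy']],[0,0,1.]])
    p=cv2.undistortPoints(np.array([[[u,v]]],float),K,np.array([s['k1'],0,0,0.]))[0,0]
    R=np.array(s['rotation']); 
    if R.shape!=(3,3):
        from scipy.spatial.transform import Rotation as Q; R=Q.from_quat(R).as_matrix()
    return np.array(s['position']),R@np.array([p[0],p[1],1])
def at(s,u,v,z):
    o,d=ray(s,u,v); return o+d*(z-o[2])/d[2]
E
python3 - <<'E'
from h import *
import pickle
d={n:snap(n,n+'0.png') for n in('scene','top')}
pickle.dump(d,open('d0.pkl','wb'))
for n in d: print(n,{k:d[n][k] for k in d[n] if k!='img'})
print(sensors.get_state(), r.tip_extent)
E
```

```text
scene {'fx': 460.49115803341516, 'fy': 460.49115803341516, 'cx': 311.6134697443132, 'cy': 205.63446605792637, 'k1': -0.06800558171899926, 'position': array([ 1.27813827, -0.31251718,  0.59753599]), 'rotation': array([ 0.75871739,  0.46501507, -0.22830545, -0.39495004])}
top {'fx': 412.1112749560186, 'fy': 412.1112749560186, 'cx': 317.43401716135844, 'cy': 195.53025323772246, 'k1': -0.03688729764220919, 'position': array([0.52103669, 0.07358269, 0.99800675]), 'rotation': array([-0.70114278,  0.71132026, -0.03316368,  0.03636564])}
{'clock': 0.1, 'q': array([-1.21019398,  0.689922  , -0.19451479,  1.56622292,  0.15731847,
        0.90248353, -0.21509595]), 'qd': array([ 0.0002825 , -0.00287926, -0.00071113, -0.00295652, -0.00027943,
        0.00098413, -0.00181296]), 'joint_torque': array([-2.51597252e-03, -5.28497529e+01, -1.27099838e+00, -1.53835756e+01,
       -5.24521305e-02,  2.00746297e-03,  6.50964398e-05]), 'tool_pos': array([0.20051112, 0.59140811, 0.25698097]), 'eef_rot': array([ 1.62632711e-01,  9.86686336e-01, -8.18948971e-04, -6.79244955e-05]), 'contact_force': array([ 0.41718491, -0.48428129, -0.49095647]), 'moment': array([-0.00808004,  0.01553864,  0.03864651]), 'finger_force': 0.0, 'opening': 1.001987683914803} 0.019
```

View pics/top0.png

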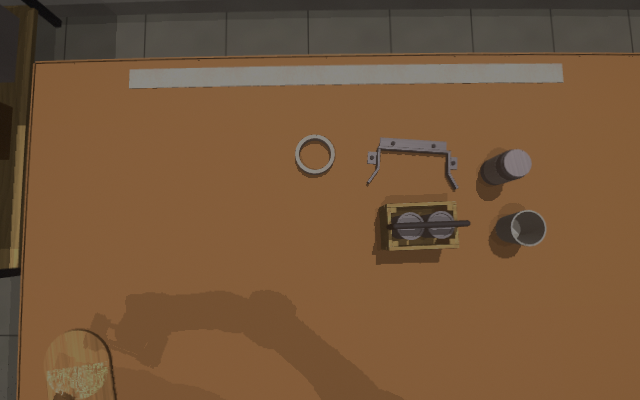

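View pics/scene0.png

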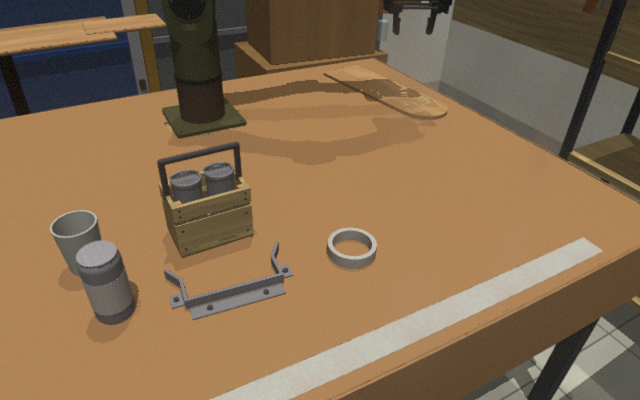

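The top view shows the stop bar at about (380..447, 139..152), crate rim at (387..457, 203..250), tape at (315,155), can (515,164) and cup (527,228). I'll zoom in for precise corners.

```bash
python3 - <<'E'
from h import *
import pickle
d=pickle.load(open('d0.pkl','rb'))
c=d['top']['img'][125:265,350:480,::-1]
c=cv2.resize(c,None,fx=4,fy=4,interpolation=cv2.INTER_CUBIC); c=cv2.convertScaleAbs(c,alpha=1.7)
cv2.imwrite('pics/c0.png',c)
E
```

```text
(no output)
```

View pics/c0.png

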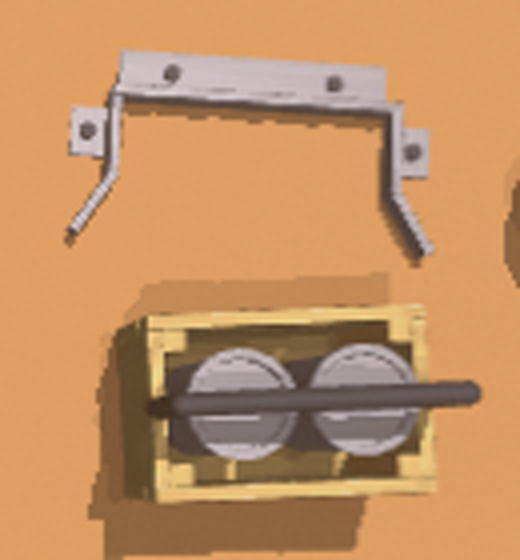

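The crop shows the crate rim corners at (148,318), (420,305), (437,490), (157,502). The stop's inner top edge runs (130,97)–(385,109), and the rail inner faces are at x≈120 and 390.

```bash
cat >> h.py <<'E'
def cr(s,x,y,z,u0=350,v0=125,k=4): return at(s,u0+(x+.5)/k-.5,v0+(y+.5)/k-.5,z)[:2]
E
python3 - <<'E'
from h import *
import pickle
from scipy.spatial.transform import Rotation as Q
s=pickle.load(open('d0.pkl','rb'))['top']
TL,TR,BR,BL=[cr(s,*p,.118) for p in((148,318),(420,305),(437,490),(157,502))]
print('crate c',(TL+TR+BR+BL)/4,'size',np.linalg.norm(TL-TR),np.linalg.norm(BL-BR),np.linalg.norm(TL-BL),np.linalg.norm(TR-BR))
ang=lambda a,b:np.degrees(np.arctan2(*(b-a)[::-1]))
print('yaw',ang(BL,TL),ang(BR,TR),ang(TR,TL)-90,ang(BR,BL)-90)
A,B,LB,RB,LT,RT=[cr(s,*p,.022) for p in((130,97),(385,109),(119,170),(388,190),(121,102),(391,113))]
print('bay yaw',ang(B,A)-90,ang(LB,LT),ang(RB,RT),'width',np.linalg.norm(LT-RT))
th=np.radians(ang(B,A)-90);x=np.array([np.cos(th),np.sin(th)]);y=np.array([-x[1],x[0]])
mid=((LT+RT)/2)@y; stop=((A+B)/2)@x
o=(stop-.05)*x+mid*y; print('bay o',o)
c=(TL+TR+BR+BL)/4; print('crate in bay',(c-o)@x,(c-o)@y)
for n,u,v,z in(('tape',315,155,.025),('can',517,163,.13),('cup',528,228,.1)): 
  p=at(s,u,v,z)[:2]; print(n,p,(p-o)@x,(p-o)@y)
print(Q.from_quat(sensors.get_state()['eef_rot']).as_matrix())
E
```

```text
crate c [ 0.5404926  -0.14588292] size 0.14667789686650445 0.1494138255441258 0.09785377173885809 0.09888554969008531
yaw 1.0961763666869426 2.6875754141807904 1.8792972608677871 1.4839059912574868
bay yaw -3.4973677281143267 -3.3777558369367897 -4.899183956522236 width 0.16302780105494727
bay o [ 0.67343055 -0.15303711]
crate in bay -0.1331267894167525 -0.000968706364594134
tape [0.71477699 0.08176441] 0.026945910317042906 0.23688647515722666
can [ 0.67061924 -0.35254481] 0.009364431833729606 -0.19930763604062282
cup [ 0.53151894 -0.38280271] -0.1276309962665482 -0.2379946669759283
[[-9.47101194e-01  3.20934836e-01 -4.00416125e-04]
 [ 3.20935058e-01  9.47099861e-01 -1.59399803e-03]
 [-1.32335439e-04 -1.63818501e-03 -9.99998649e-01]]
```

>>> step_arm:
  steps:
    - [[0,0,0],[0,0,-10.25]]
    - [[0,0,0],[0,0,-10.25]]
    - [[-4,-4.5,0],[0,0,0]]
    - [[-4,-4.5,0],[0,0,0]]
    - [[-4,-4.5,0],[0,0,0]]
    - [[-4,-4.5,0],[0,0,0]]
    - [[-4,-4.5,0],[0,0,0]]
    - [[-4,-4.5,0],[0,0,0]]
    - [[0,-5,0],[0,0,0]]
    - [[0,-5,0],[0,0,0]]
    - [[0,-5,0],[0,0,0]]
    - [[0,-5,0],[0,0,0]]

```text
clock: 1.6
tool_pos: [0.4549, 0.1279, 0.2575]
eef_rot: [-0.016, 1.0, -0.0, -0.0]
contact_force: [0.6, -1.0, -0.6]
opening: 1.003
finger_force: 0.0
```

>>> step_arm:
  steps:
    - [[0,-5,0],[0,0,0]]
    - [[0,-5,0],[0,0,0]]
    - [[0,-5,0],[0,0,0]]
    - [[0.8,-5,0],[0,0,0]]
    - [[0.8,-5,0],[0,0,0]]
    - [[0.8,-2.6,0],[0,0,0]]
    - [[0,0,0],[0,-9,0]]
    - [[0,0,0],[0,-9,0]]
    - [[0,0,0],[0,-9,0]]
    - [[0,0,0],[0,-9,0]]
    - [[0,0,0],[0,0,0]]

```text
clock: 2.98
tool_pos: [0.4148, -0.1505, 0.2421]
eef_rot: [-0.018, 0.99, -0.003, 0.141]
contact_force: [-0.4, -0.6, 0.2]
opening: 1.002
finger_force: 0.0
```

```bash
python3 -c "
from h import *
s=sensors.get_state();print(s['q'],s['tool_pos'],s['eef_rot'])"
```

```text
[ 0.67203699  0.46357344 -0.54080807  2.32674941  0.94362154  0.21543262
  0.91211041] [ 0.41476795 -0.15053814  0.24208233] [-0.01848524  0.98987271 -0.00279771  0.14072132]
```

>>> step_arm:
  steps:
    - [[0,0,0],[8,0,0]]
    - [[0,0,0],[8,0,0]]
    - [[0,0,0],[4,0,0]]
    - [[0,0,0],[0,-8,0]]
    - [[0,0,0],[0,-8,0]]
    - [[0,0,0],[0,-5,0]]
    - [[0,0,0],[0,0,0]]

```text
clock: 3.85
tool_pos: [0.4076, -0.161, 0.2197]
eef_rot: [-0.021, 0.973, -0.122, 0.196]
contact_force: [-0.6, -0.6, -0.5]
opening: 0.997
finger_force: 0.0
```

```bash
cat >> h.py <<'E'
def st():
    from scipy.spatial.transform import Rotation as Q
    s=sensors.get_state();z=Q.from_quat(s['eef_rot']).as_matrix()
    print(s['q'].round(3),s['tool_pos'].round(4),'z',z[:,2].round(3),'y',z[:,1].round(3),s['clock'],s['contact_force'].round(1))
E
python3 -c "
from h import *
st()"
```

```text
[ 0.617  0.572 -0.74   2.539  2.004  0.656 -0.301] [ 0.4076 -0.161   0.2197] z [ 0.387 -0.23  -0.893] y [ 0.007  0.969 -0.246] 3.85 [-0.6 -0.6 -0.5]
```

>>> step_arm:
  steps:
    - [[0.8,0,2],[0,0,0]]
    - [[0.8,0,2],[0,0,0]]
    - [[1,0,2],[0,-6,0]]
    - [[1,0,2],[0,-6,0]]
    - [[0,0,0],[-7,0,0]]
    - [[0,0,0],[-7,0,0]]
    - [[0,0,0],[0,0,0]]

```text
clock: 4.72
tool_pos: [0.4476, -0.197, 0.1458]
eef_rot: [-0.07, 0.965, 0.002, 0.253]
contact_force: [0.3, -0.2, -0.4]
opening: 0.999
finger_force: 0.0
```

```bash
python3 -c "
from h import *
st()"
```

```text
[ 1.204  1.17  -1.439  2.422  1.928  0.999  0.307] [ 0.4476 -0.197   0.1458] z [ 0.487  0.04  -0.872] y [-0.137  0.99  -0.031] 4.725 [ 0.3 -0.2 -0.4]
```

>>> step_arm:
  steps:
    - [[0,1,0],[0,0,3]]
    - [[0,1,0],[0,0,3]]
    - [[0.3,1,0],[0,0,1]]
    - [[0.3,1,0],[0,0,0]]
    - [[0.3,1,0],[0,0,0]]
    - [[0,0,0],[0,0,0]]

```text
clock: 5.48
tool_pos: [0.4369, -0.1435, 0.144]
eef_rot: [-0.017, 0.967, 0.018, 0.254]
contact_force: [1.2, -0.1, -0.1]
opening: 1.001
finger_force: 0.0
```

```bash
python3 -c "
from h import *
st(); snap('scene','scene1.png')"
```

```text
[ 1.058  1.164 -1.448  2.538  1.992  1.111 -0.061] [ 0.4369 -0.1435  0.144 ] z [ 0.491  0.043 -0.87 ] y [-0.042  0.999  0.026] 5.475 [ 1.2 -0.1 -0.1]
```

View pics/scene1.png

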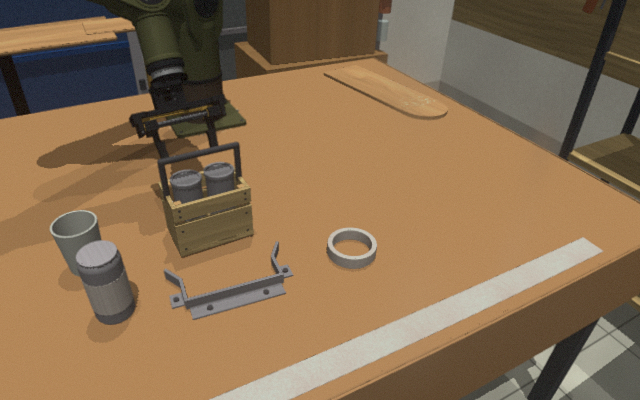

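>>> step_arm:
  steps:
    - [[0.88,0,1.57],[1,-1,0]]
    - [[0.88,0,1.57],[1,-1,0]]
    - [[0.88,0,1.57],[0,-1,0]]
    - [[0.9,0,1.55],[0,-1,0]]
    - [[0.9,0,1.55],[0,-1,0]]
    - [[0.5,0,0.8],[0,0,0]]
    - [[0,0,0],[0,0,0]]

```text
clock: 6.4
tool_pos: [0.4533, -0.153, 0.044]
eef_rot: [-0.009, 0.957, 0.005, 0.29]
contact_force: [-0.7, 1.2, 0.1]
opening: 1.003
finger_force: 0.0
```

```bash
python3 -c "
from h import *
st()"
```

```text
[ 1.054  1.566 -1.453  2.554  2.256  1.461  0.033] [ 0.4533 -0.153   0.044 ] z [ 0.555  0.015 -0.832] y [-0.021  1.     0.004] 6.4 [-0.7  1.2  0.1]
```

>>> step_arm:
  steps:
    - [[0.22,0.25,0.33],[0,0,-0.5]]
    - [[0.22,0.25,0.33],[0,0,0]]
    - [[-0.25,0,0.17],[0,0,0]]
    - [[-0.25,0,0.17],[0,0,0]]
    - [[-0.25,0,0.17],[0,0,0]]
    - [[-0.25,0,0.17],[0,0,0]]
    - [[-0.25,0,0.17],[0,0,0]]
    - [[0,0,0],[0,0,0]]

```text
clock: 7.4
tool_pos: [0.4688, -0.1477, 0.0366]
eef_rot: [-0.013, 0.957, 0.004, 0.291]
contact_force: [-0.2, -0.1, 0.5]
opening: 0.998
finger_force: 0.0
```

```bash
python3 -c "
from h import *
st()"
```

```text
[ 1.036  1.588 -1.452  2.517  2.268  1.462  0.064] [ 0.4688 -0.1477  0.0366] z [ 0.557  0.015 -0.831] y [-0.028  1.    -0.   ] 7.4 [-0.2 -0.1  0.5]
```

>>> step_arm:
  steps:
    - [[-0.25,0,0.167],[0,0,0]]
    - [[-0.25,0,0.167],[0,0,0]]
    - [[-0.25,0,0.167],[0,0,0]]
    - [[-0.25,0,0.167],[0,0,0]]
    - [[-0.25,0,0.167],[0,0,0]]
    - [[-0.25,0,0.167],[0.22,0,0.33]]
    - [[-0.25,0,0.167],[0.22,0,0.33]]
    - [[-0.25,0,0.167],[0.22,0,0.33]]
    - [[-0.25,0,0.167],[0.22,0,0.33]]

```text
clock: 8.52
tool_pos: [0.4915, -0.1455, 0.0357]
eef_rot: [-0.003, 0.958, 0.001, 0.288]
contact_force: [-15.4, 0.5, 9.5]
opening: 0.997
finger_force: 7.6
```

```bash
python3 - <<'E'
from h import *
st(); s=snap('top','top1.png')
c=s['img'][125:265,350:480,::-1]
c=cv2.resize(c,None,fx=4,fy=4,interpolation=cv2.INTER_CUBIC); c=cv2.convertScaleAbs(c,alpha=1.7)
cv2.imwrite('pics/c1.png',c)
E
```

```text
[ 1.01   1.58  -1.452  2.458  2.254  1.444  0.067] [ 0.4915 -0.1455  0.0357] z [ 0.552  0.005 -0.834] y [-0.007  1.     0.001] 8.525 [-15.4   0.5   9.5]
```

View pics/c1.png

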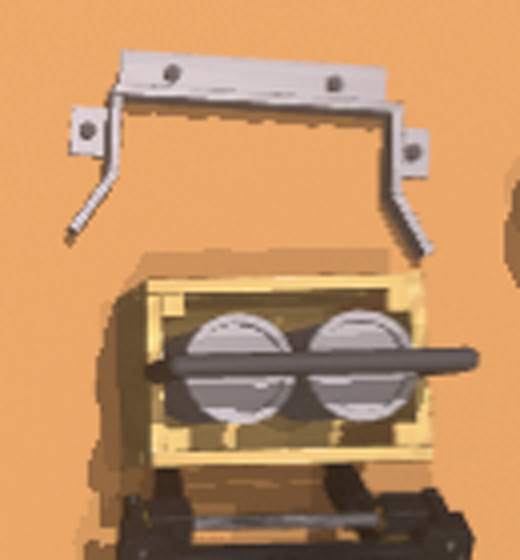

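The crate has slid about 19 mm, upright; rim corners are now (147,282), (420,275), (433,460), (152,467), with both fingers on its base.

```bash
cat >> h.py <<'E'
def crate(s,pts,**k):
    P=np.array([cr(s,*p,.118,**k) for p in pts]); c=P.mean(0)-[.6734,-.1530]
    TL,TR,BR,BL=P; a=np.degrees(np.arctan2(*((TL-TR+BL-BR)[::-1])))-90
    t=np.radians(-3.6); print('bay x,y',c@[np.cos(t),np.sin(t)],c@[-np.sin(t),np.cos(t)],'yaw rel',a+3.6)
E
python3 - <<'E'
from h import *
import pickle
s=pickle.load(open('d0.pkl','rb'))['top']
crate(s,((147,282),(420,275),(433,460),(152,467)))
E
```

```text
bay x,y -0.1156821672079757 0.000537018524703808 yaw rel 4.15948404807475
```

>>> step_arm:
  steps:
    - [[-0.27,-0.02,0.175],[0.22,0,0.33]]
    - [[-0.27,-0.02,0.175],[0.22,0,0.33]]
    - [[-0.27,-0.02,0.175],[0.22,0,0.33]]
    - [[-0.27,-0.02,0.175],[0.22,0,0.33]]
    - [[-0.27,-0.02,0.175],[0.22,0,0.33]]
    - [[-0.27,-0.02,0.175],[0.22,0,0.33]]
    - [[-0.27,-0.02,0.175],[0.22,0,0.33]]
    - [[-0.27,-0.02,0.175],[0.22,0,0.33]]
    - [[-0.27,-0.02,0.175],[0.22,0,0.33]]
    - [[-0.27,-0.02,0.175],[0.22,0,0.33]]

```text
clock: 9.82
tool_pos: [0.524, -0.1476, 0.0358]
eef_rot: [0.03, 0.957, -0.008, 0.288]
contact_force: [-12.0, 3.8, 4.9]
opening: 1.005
finger_force: 6.2
```

```bash
python3 - <<'E'
from h import *
st(); s=snap('top','top2.png')
c=s['img'][125:265,350:480,::-1]
c=cv2.resize(c,None,fx=4,fy=4,interpolation=cv2.INTER_CUBIC); c=cv2.convertScaleAbs(c,alpha=1.7)
cv2.imwrite('pics/c2.png',c)
E
```

```text
[ 0.97   1.571 -1.452  2.379  2.243  1.447  0.035] [ 0.524  -0.1476  0.0358] z [ 0.551 -0.032 -0.834] y [0.061 0.998 0.002] 9.825 [-12.    3.8   4.9]
```

View pics/c2.png

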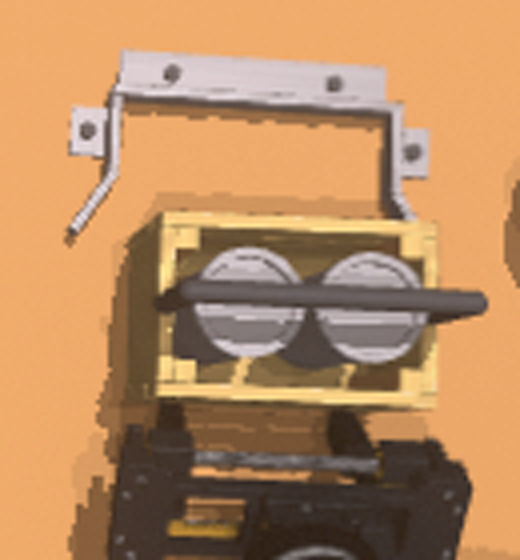

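The crate now points along the bay and is entering the lead-ins, with corners at (163,214), (435,224), (437,407), (157,395).

```bash
python3 - <<'E'
from h import *
import pickle
s=pickle.load(open('d0.pkl','rb'))['top']
crate(s,((163,214),(435,224),(437,407),(157,395)))
E
```

```text
bay x,y -0.08271661165437488 -0.004017515040291578 yaw rel 0.4642459906153307
```

>>> step_arm:
  steps:
    - [[-0.3,0.025,0.2],[0,0,0]]
    - [[-0.3,0.025,0.2],[0,0,0]]
    - [[-0.3,0.025,0.2],[0,0,0]]
    - [[-0.3,0.025,0.2],[0,0,0]]
    - [[-0.3,0.025,0.2],[0,0,0]]
    - [[-0.3,0.025,0.2],[0,0,0]]
    - [[-0.3,0.025,0.2],[0,0,0]]
    - [[-0.3,0.025,0.2],[0,0,0]]
    - [[-0.3,0.025,0.2],[0,0,0]]
    - [[-0.3,0.025,0.2],[0,0,0]]

```text
clock: 11.12
tool_pos: [0.5602, -0.1491, 0.0358]
eef_rot: [0.031, 0.957, -0.009, 0.288]
contact_force: [-12.6, -0.2, 6.0]
opening: 1.0
finger_force: 6.9
```

```bash
python3 - <<'E'
from h import *
st(); s=snap('top','top3.png')
c=s['img'][125:265,350:480,::-1]
c=cv2.resize(c,None,fx=4,fy=4,interpolation=cv2.INTER_CUBIC); c=cv2.convertScaleAbs(c,alpha=1.7)
cv2.imwrite('pics/c3.png',c)
E
```

```text
[ 0.951  1.563 -1.452  2.279  2.227  1.395  0.093] [ 0.5602 -0.1491  0.0358] z [ 0.55  -0.036 -0.834] y [ 0.065  0.998 -0.   ] 11.125 [-12.6  -0.2   6. ]
```

View pics/c3.png

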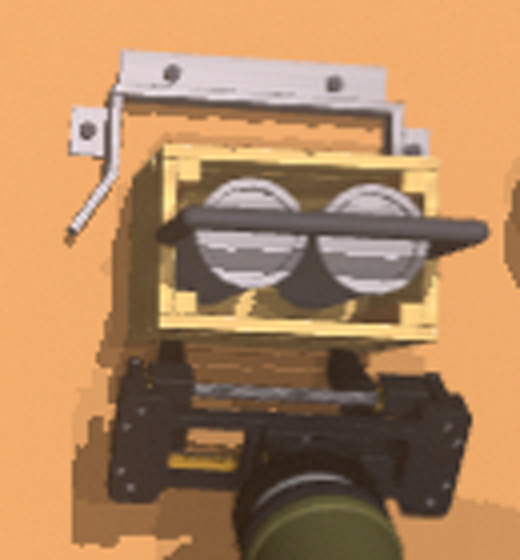

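The crate is in between the lead-ins, corners (163,146), (436,158), (438,340), (160,327), with roughly even clearance.

```bash
python3 - <<'E'
from h import *
import pickle
s=pickle.load(open('d0.pkl','rb'))['top']
crate(s,((163,146),(436,158),(438,340),(160,327)))
E
```

```text
bay x,y -0.04633516322593705 -0.00384516725489062 yaw rel 0.16973381853683245
```

>>> step_arm:
  steps:
    - [[-0.3,0.02,0.2],[0,0,0]]
    - [[-0.3,0.02,0.2],[0,0,0]]
    - [[-0.3,0.02,0.2],[0,0,0]]
    - [[-0.3,0.02,0.2],[0,0,0]]
    - [[-0.3,0.02,0.2],[0,0,0]]
    - [[-0.3,0,0.2],[0,0,0]]
    - [[-0.3,0,0.2],[0,0,0]]
    - [[-0.3,0,0.2],[0,0,0]]
    - [[-0.3,0,0.2],[0,0,0]]
    - [[-0.3,0,0.2],[0,0,0]]

```text
clock: 12.42
tool_pos: [0.5963, -0.1502, 0.0358]
eef_rot: [0.031, 0.957, -0.009, 0.288]
contact_force: [-13.7, 0.8, 5.6]
opening: 0.998
finger_force: 6.7
```

>>> step_arm:
  steps:
    - [[-0.17,0,0.113],[0,0,0]]
    - [[-0.17,0,0.113],[0,0,0]]
    - [[-0.17,0,0.113],[0,0,0]]
    - [[-0.17,0,0.113],[0,0,0]]

```text
clock: 12.92
tool_pos: [0.6044, -0.1507, 0.0359]
eef_rot: [0.031, 0.957, -0.009, 0.288]
contact_force: [-12.9, 0.9, 6.3]
opening: 0.998
finger_force: 6.7
```

>>> step_arm:
  steps:
    - [[-0.1,0,0.067],[0,0,0]]
    - [[0,0,0],[0,0,0]]

```text
clock: 13.18
tool_pos: [0.6052, -0.1508, 0.0358]
eef_rot: [0.031, 0.957, -0.009, 0.287]
contact_force: [-15.1, 0.6, 5.9]
opening: 1.005
finger_force: 7.7
```

>>> step_arm:
  steps:
    - [[-0.1,0,0.067],[0,0,0]]
    - [[0,0,0],[0,0,0]]

```text
clock: 13.42
tool_pos: [0.6054, -0.1507, 0.0358]
eef_rot: [0.03, 0.957, -0.009, 0.287]
contact_force: [-20.1, 0.8, 10.7]
opening: 1.003
finger_force: 10.1
```

>>> step_arm:
  steps:
    - [[-0.1,0,0.067],[0,0,0]]
    - [[0,0,0],[0,0,0]]

```text
clock: 13.68
tool_pos: [0.6056, -0.1507, 0.0357]
eef_rot: [0.03, 0.958, -0.009, 0.286]
contact_force: [-25.2, 0.1, 13.9]
opening: 1.002
finger_force: 12.6
```

>>> step_arm:
  steps:
    - [[-0.1,0,0.067],[0,0,0]]
    - [[0,0,0],[0,0,0]]

```text
clock: 13.92
tool_pos: [0.6058, -0.1507, 0.0357]
eef_rot: [0.03, 0.958, -0.009, 0.286]
contact_force: [-29.9, 0.0, 17.6]
opening: 0.998
finger_force: 15.2
```

```bash
python3 - <<'E'
from h import *
st(); s=snap('top','top4.png'); q=snap('scene','scene4.png')
c=cv2.resize(s['img'][100:230,370:470,::-1],None,fx=4,fy=4,interpolation=cv2.INTER_CUBIC)
e=cv2.resize(q['img'][190:320,150:310,::-1],None,fx=2.5,fy=4,interpolation=cv2.INTER_CUBIC)
cv2.imwrite('pics/c4.png',cv2.convertScaleAbs(np.hstack([c,e]),alpha=1.7))
E
```

```text
[ 0.923  1.553 -1.452  2.15   2.195  1.327  0.177] [ 0.6058 -0.1507  0.0357] z [ 0.546 -0.035 -0.837] y [ 0.062  0.998 -0.001] 13.925 [-29.9   0.   17.6]
```

View pics/c4.png

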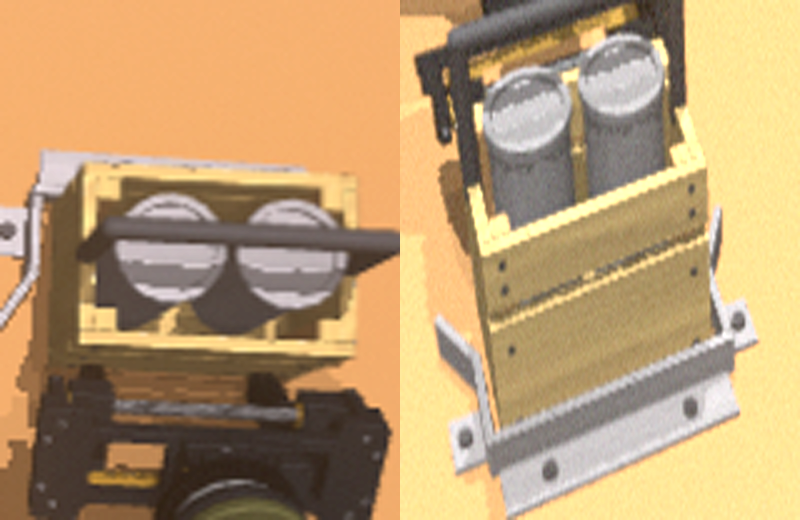

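The crate sits against the stop along its full width between both rails, upright. Backing off now.

>>> step_arm:
  steps:
    - [[0.3,0,-0.2],[0,0,0]]
    - [[0.4,0,-0.27],[0,0,0]]
    - [[0.8,0,-0.55],[0,0,0]]
    - [[1,0,-0.7],[0,0,0]]
    - [[1,0,-0.7],[0,0,0]]
    - [[1,0,-0.7],[0,0,0]]
    - [[1,0,-0.7],[0,0,0]]
    - [[0,0,0],[0,0,0]]
    - [[0,0,0],[0,0,0]]

```text
clock: 15.15
tool_pos: [0.5463, -0.1479, 0.0385]
eef_rot: [0.033, 0.956, -0.01, 0.291]
contact_force: [-0.2, -0.6, 0.1]
opening: 1.0
finger_force: 0.0
```

```bash
python3 - <<'E'
from h import *
st(); s=snap('top','top5.png'); q=snap('scene','scene5.png')
c=cv2.resize(s['img'][100:230,370:470,::-1],None,fx=4,fy=4,interpolation=cv2.INTER_CUBIC)
e=cv2.resize(q['img'][190:320,150:310,::-1],None,fx=2.5,fy=4,interpolation=cv2.INTER_CUBIC)
cv2.imwrite('pics/c5.png',cv2.convertScaleAbs(np.hstack([c,e]),alpha=1.7))
E
```

```text
[ 0.954  1.563 -1.453  2.324  2.238  1.423  0.056] [ 0.5463 -0.1479  0.0385] z [ 0.556 -0.039 -0.83 ] y [ 0.069  0.998 -0.   ] 15.15 [-0.2 -0.6  0.1]
```

View pics/c5.png

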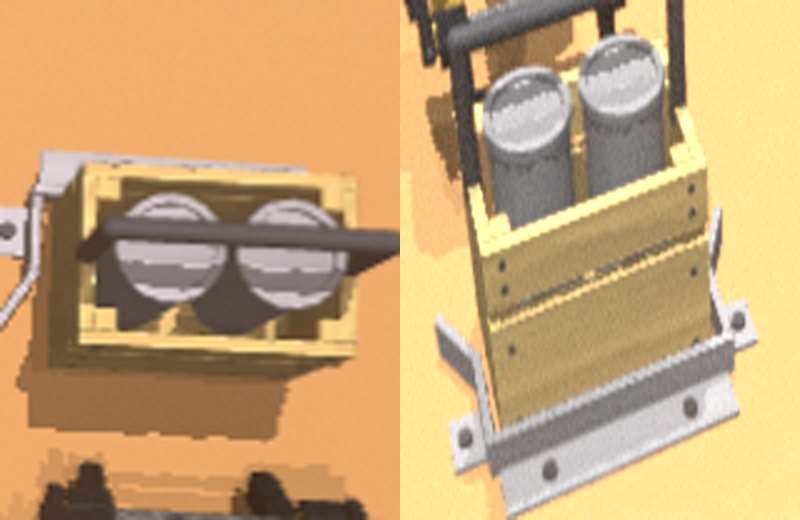

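The crate is unchanged, flush, square and upright, and the fingers are well clear.

```bash
python3 -c "
from h import *
crate(vision.snapshot('top'),((82,165),(355,176),(356,356),(80,343)),u0=370,v0=100)
print(finish_job())"
```

```text
bay x,y -0.0012199390215177632 -0.0022996584196352233 yaw rel 0.2939774326213098
the job is handed in; nothing more can be done
None
```

The crate is home in its bay and the job is handed in: it stands upright and looks flush against the stop, measuring within about 1 mm of home along the bay, 2 mm off centre (7 mm to spare per side) and 0.3° from square; the arm is clear and did not go near the tape roll, mixing cup or thinner can.

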